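# Seat a diffuser disc in its barrel and lock the retaining ring over it

### The arm

A 6-joint arm with a two-finger parallel gripper is mounted at the origin on a cart in front of the work surface, level with it; the furniture and walls round the work are solid. World frame = base frame: x ahead of the robot, y to its left, z up, the work surface at z = 0. Lengths are in m, angles in rad, forces in N, time in s.
With the tool pointing down it reaches from about 0.25 to 0.775 m from the base axis. Payload 4 kg.
Tool frame: the origin (TCP) lies on the centre line of the jaws, within the pads' length; the fingertips stand 14 mm ahead of it and the grasp point (between the pads) lies 5 mm behind it (robot.tcp_to_tips is the distance from the TCP to the fingertips, in m); z points along the fingers, y is the line along which they close (so a half turn about z gives the same grasp; the last joint's range is limited). The gripper opens to 94 mm and grips with 3 to 60 N. Pads are 16 mm wide; open, the fingers measure 119 mm over their backs; the gripper's body (75 mm by 177 mm) begins 78 mm behind the grasp point.
Start: joints at [-1.24, 0.087, 1.371, -0, 1.684, -0.103], TCP at [0.231, -0.499, 0.22] pointing down, gripper open.
Joint ranges: [-3.1, 3.1], [-0.76, 2.03], [0.27, 2.55], [-1.08, 4.22], [0.17, 2.65], [-2.57, 2.57]. Speed limits (rad/s): [2.79, 2.79, 3.14, 3.14, 3.14, 3.14].

### API

Orientations are given as [roll, pitch, yaw] about the fixed x, y, z axes, in that order (R = Rz(yaw) Ry(pitch) Rx(roll)).
In Python, from bench import robot gives the robot as it stands.
- The arm moves only by the tool carry_out, never from a script. Its argument "increments" is a list of rows, each a list of 3 entries, a list of its own where there are three numbers: the closure in counts, from 0 (fully open) to 255 (shut), then the shift along the tool's x, y, z in mm, then the turn about the tool's z in degrees. In form: [[fingers, [dx, dy, dz], twist], ...]. A call has 1 to 8 rows; each row shifts and turns the commanded pose from where the row before left it, along the tool's axes as they then stand; what a row does not reach is not made up. A row lasts 1/10 s, in which the tool goes at most 50 mm and 8.59 degrees, less where a joint would pass 70% of its speed; a pose out of reach is approached as far as the arm can. A call with a gripper value outside its range is refused whole. The fingers move at their own pace and stop on an object; the grip force is fixed at half the most. Time passes only in rows, so rows that do not move let the fingers close. It gives the time, the measured TCP pose, the force, the opening and the grip force at its end, in the units of the state.
- robot.get_obs(): the state, without advancing time (a new reading comes with each control period).
- robot.snapshot(name): name is "scene" or "top"; returns the picture (480x640x3 uint8, blue, green, red); there is no depth.
- robot.get_calibration(name): a dict with "vfov" (degrees; the focal length in pixels is half the picture's height over the tangent of half this angle, whatever the lens; pixels are square), "cx", "cy" (the principal point, pixels), "T" (4x4, takes a point from camera to world coordinates). Camera axes: x right, y down, z forward; pixel columns grow to the right and rows downward; lengths in m; the calibration is good to about 2 mm. A picture is of the moment at which its call begins. get_calibration takes no time and is no camera call.
- robot.close_job(): hands the job in; it is judged then, once.
The state is a dict: "time": time; "joint_positions": joint angles; "qvel": joint speeds; "joint_torque": joint torques, N m; "tool_pos": TCP position; "ee_rot": TCP orientation; "wrist_force": force on the tool from outside, world axes, zero at the start; "wrist_torque": the same for the moment, N m; "width": finger opening in m; "finger_force": force on a finger pad.
Only numpy, scipy, OpenCV 4.12 (cv2) and the standard library are available. Lean on these libraries where they do the work, as an engineer would, in place of code of your own. Each camera call takes 0.05 s, during which the arm holds its last target. There are 200 camera calls.

### The job

Take the white diffuser disc out of the steel tray and lower it gently, flat, into the bore of the aluminium barrel. Then lay the retaining ring with the blue grip flat on top of the disc, its ears in the gaps between the barrel's two black claws, and turn it until both ears are squarely under the claws. Let go and leave it so.

Things in the scene. Friction and masses are not known exactly. Their poses are not given: they have to be found in the camera images.
- diffuser: White round plastic disc with a small black dot, 43 mm across, 11 mm thick, 40 g, loose, flat in the steel tray (205 x 390 mm, fixed, floor 2 mm, walls 19 mm high). A black seal ring of the same diameter and a bare metal flange lie there too, in any order, 25 mm or more apart. Origin: centre of its underside, z up.
- retainer: Loose ring, 90 g, flat on the bench, left: aluminium, 54 mm across, 5 mm thick, two opposite ears on its +y and -y, 16 mm wide, reaching 42 mm from the centre. Blue grip bar above it along y: 50 mm long, 14 mm wide in x (pinch across this), 14 to 34 mm above the underside. Origin: centre of the underside, z up. A half turn makes no difference.
- barrel: Aluminium barrel, fixed, 108 mm across, foot 130 mm in x. Rim 34 mm above the bench. On the rim at its +y and -y stand two black claws, 28 mm wide in x: posts with inner faces 46 mm from the axis, overhangs reaching in to 34 mm from it, 46 (underside) to 52 mm above the bench; so lower the disc held across the x direction. Origin: on the axis at bench level, z up.
- seat (a point): Floor centre of the barrel's bore (56 mm wide, 8 mm deep), 26 mm above the bench. The seated disc stands 2 mm proud of the rim, so the ring's underside ends at 36 mm. Lower the ring with its y axis 45 to 90 degrees from the barrel's y, then turn it, either way, until the two y axes are in line; no stop or detent.
Not all that is in view belongs to the job. Leave any yellow look-alike of the diffuser alone. What is shaped like the retainer but green is not meant.

How it is judged:
On the way:
1. the diffuser disc lies flat on the seat, let go, before the retaining ring comes over the barrel (horizontal distance between diffuser and seat below 0.011 m and z of diffuser in the frame of barrel between 0.021 and 0.031 m and angle between diffuser's own z axis and vertical below 0.15 rad and contact force between diffuser and the fingers below 0.2 N and linear speed of diffuser below 0.02 m/s and horizontal distance between retainer and barrel above 0.06 m), for 0.2 s.
At the end, for the whole second after the job is handed in: Disc flat in the bore: within 11 mm of the seat centre, 5 mm of its height, 8 degrees of level. Retaining ring on it: within 11 mm of the axis, underside 31 to 42 mm above the bench, 9 degrees of level, ears within 15 degrees of the claws' line. Both at rest (horizontal distance between each of diffuser, retainer and seat below 0.011 m and z of diffuser in the frame of barrel between 0.021 and 0.031 m and angle between diffuser's own z axis and vertical below 0.15 rad and z of retainer in the frame of barrel between 0.031 and 0.042 m and angle between retainer's own z axis and vertical below 0.17 rad and angle between the y axis of retainer and the y axis of barrel, either way round below 0.26 rad and linear speed of each of diffuser, retainer below 0.02 m/s); the robot touches nothing.
It fails at once if the disc is dropped or thrown into the barrel (faster than 1 m/s, a fall of about 50 mm) (horizontal distance between diffuser and barrel below 0.03 m and linear speed of diffuser above 1 m/s).
It also fails if it takes over 61 s, if anything falls off the work surface, if the arm or the gripper's body presses on something with over 40 N, if the wrist force passes 120 N, or if a joint passes its speed limit or range.

## Working session

There is one attempt and no reset: what is moved stays moved. The work goes in short steps, Python scripts to look and compute and a tool call to move; the robot and the scene stay as the last step left them, time stands still between calls to the robot, and variables do not carry over. Pictures are saved under pics/ and viewed, at most 10 in all, crops included, and the job is handed in when it is done.

Besides the shell and the picture viewer there is one more tool, called after "Emit:" as name(argument=value, ...) on one line, values as JSON. carry_out: Moves the arm, as the interface text tells. Its arguments: {"type":"object","properties":{"increments":{"type":"array","items":{"type":"array"}}},"required":["increments"]}

```bash
mkdir -p pics; python3 - <<'E'
from bench import robot
import cv2
for n in("top","scene"):
    cv2.imwrite(f"pics/{n}0.png",robot.snapshot(n)); c=robot.get_calibration(n); print(n,c)
o=robot.get_obs(); print(o)
E
```

```text
top {'vfov': 47.593306680156346, 'cx': 316.87763119781386, 'cy': 242.51915510500487, 'T': array([[-1.40206739e-02, -9.97034980e-01,  7.56615393e-02,
         4.30027115e-01],
       [-9.99882129e-01,  1.35067048e-02, -7.30046144e-03,
        -8.68735844e-04],
       [ 6.25687735e-03, -7.57549784e-02, -9.97106832e-01,
         1.15426481e+00],
       [ 0.00000000e+00,  0.00000000e+00,  0.00000000e+00,
         1.00000000e+00]])}
scene {'vfov': 42.68149524383588, 'cx': 320.3502151132325, 'cy': 240.23198616619396, 'T': array([[ 0.83125267, -0.19985698,  0.51872553, -0.17817757],
       [-0.55551197, -0.33327248,  0.76179781, -0.95334826],
       [ 0.02062634, -0.92140471, -0.38805659,  0.53368567],
       [ 0.        ,  0.        ,  0.        ,  1.        ]])}
{'time': 0.1, 'joint_positions': array([-1.24011568e+00,  8.79089384e-02,  1.37209723e+00, -1.76286935e-05,
        1.68361440e+00, -1.03086537e-01]), 'qvel': array([ 0.00065001, -0.00067241, -0.00255175,  0.00124326,  0.00024365,
       -0.00058713]), 'joint_torque': array([ 2.87430237e-03, -3.41250587e+01, -3.03301978e+01,  7.20877480e-02,
        3.05026013e-02, -9.05659863e-05]), 'tool_pos': array([ 0.23100409, -0.49861745,  0.21840898]), 'ee_rot': array([-3.13957370e+00, -1.91253129e-04,  4.33765025e-01]), 'wrist_force': array([ 1.22697441,  0.48308574, -0.60291191]), 'wrist_torque': array([ 0.00253642, -0.00080754,  0.0260327 ]), 'finger_force': 0.0, 'width': 0.09367121942160485}
```

View pics/top0.png

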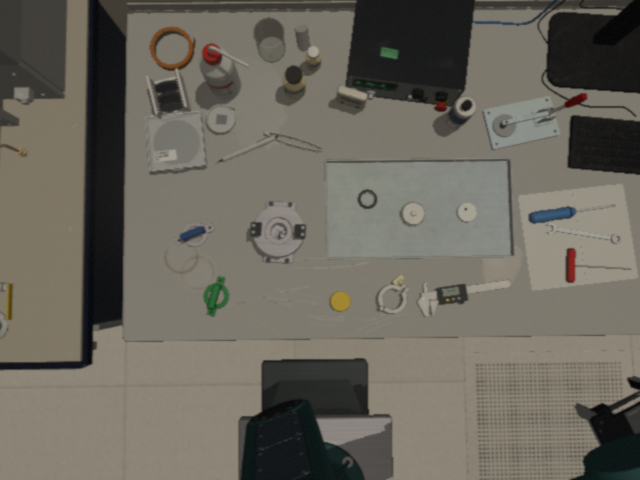

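View pics/scene0.png

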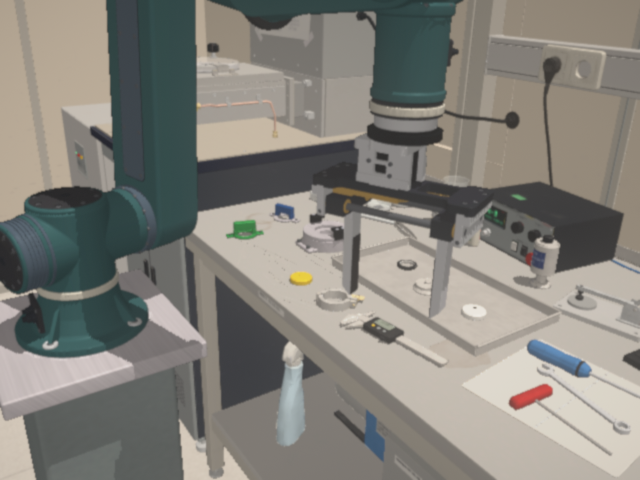

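The top view shows the tray, with a black seal at (368,199) and two pale discs at (412,213) and (467,212). The barrel is at (278,231), the blue retainer at (194,234), and the green and yellow decoys are also in view. I'll zoom in to tell the discs apart and get orientations.

```bash
python3 - <<'E'
import cv2,numpy as np
t=cv2.imread("pics/top0.png"); s=cv2.imread("pics/scene0.png")
a=cv2.resize(t[190:275,165:245],(400,425),interpolation=cv2.INTER_CUBIC)
b=cv2.resize(t[190:275,240:320],(400,425),interpolation=cv2.INTER_CUBIC)
c=cv2.resize(t[195:230,395:485],(450,175),interpolation=cv2.INTER_CUBIC)
d=cv2.resize(s[265:330,400:500],(350,175),interpolation=cv2.INTER_CUBIC)
cv2.imwrite("pics/crop0.png",np.vstack([np.hstack([a,b]),np.hstack([c,d])]))
E
```

```text
(no output)
```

View pics/crop0.png

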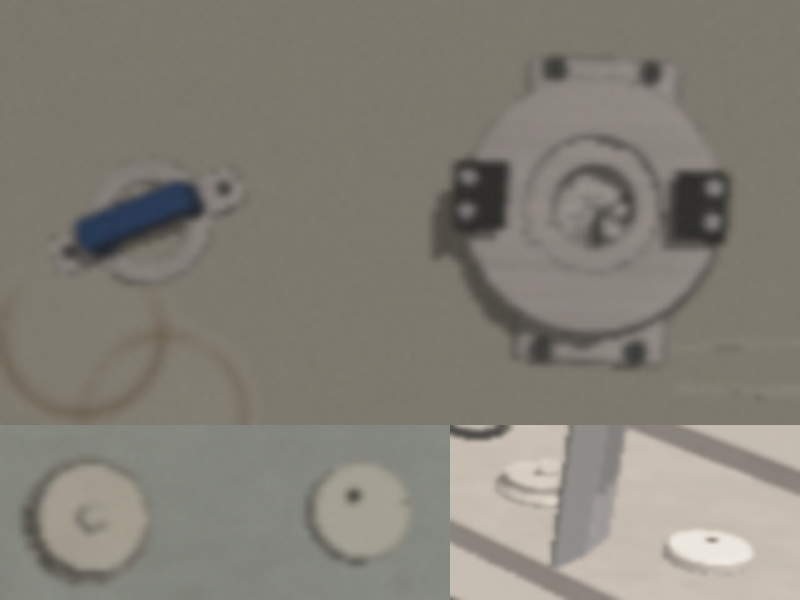

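The diffuser, with its dot, is at (467,212). The disc at (412,213) is the flange. Claw tops are at about (256,229.4) and (299.6,231.6). Next I'll segment and convert to positions.

```bash
cat > h.py <<'E'
import numpy as np,cv2
from bench import robot
def pt(n,u,v,z):
    c=robot.get_calibration(n);T=c["T"];f=240/np.tan(np.radians(c["vfov"]/2))
    d=T[:3,:3]@np.array([(u-c["cx"])/f,(v-c["cy"])/f,1]);return T[:3,3]+d*(z-T[2,3])/d[2]
def shift(x,y,z=None):
    "tool-frame mm to get TCP to x,y(,z)"
    from scipy.spatial.transform import Rotation as R
    o=robot.get_obs();r=R.from_euler('xyz',o["ee_rot"]).as_matrix();p=o["tool_pos"]
    return (r.T@(np.array([x,y,p[2] if z is None else z])-p)*1000).round(1)
E
python3 - <<'E'
from h import *
t=cv2.imread("pics/top0.png");hsv=cv2.cvtColor(t,cv2.COLOR_BGR2HSV)
def blob(m,x0,x1,y0,y1):
    k=np.zeros_like(m);k[y0:y1,x0:x1]=m[y0:y1,x0:x1]
    n,l,st,ce=cv2.connectedComponentsWithStats(k);i=1+st[1:,4].argmax();return l==i,ce[i],st[i]
m,c,st=blob(cv2.inRange(hsv,(100,100,30),(130,255,255)),165,245,190,275)
ys,xs=np.where(m);r=cv2.minAreaRect(np.c_[xs,ys].astype(np.float32));print("bar",c,st,r)
P=pt("top",*c,.031);print("bar ctr",P, pt("top",*r[0],.032))
w=np.array([pt("top",x,y,.033)[:2] for x,y in zip(xs,ys)]);w-=w.mean(0);e,V=np.linalg.eigh(w.T@w);print("bar axis deg",np.degrees(np.arctan2(V[1,1],V[0,1])))
a,b=pt("top",165+222/5-.4,190+188/5-.4,.005),pt("top",165+70/5-.4,190+250/5-.4,.005);print("ears",a,b,(a+b)/2,np.linalg.norm(a-b),np.degrees(np.arctan2(*(a-b)[[1,0]])))
g=cv2.cvtColor(t,cv2.COLOR_BGR2GRAY)
# disc
print("grey row",g[212,452:482],g[198:227,467])
P=pt("top",467,212,.013);print("disc",P)
m,c,st=blob(cv2.inRange(g,145,255),452,482,198,228);print(c,st,pt("top",*c,.013))
cl=[]
for x0,x1 in((248,268),(290,312)):
    m,c,st=blob(cv2.inRange(g,0,75),x0,x1,218,242);print("claw",c,st);
a=pt("top",240+480/5-80-.4,190+197/5-.4,.052);b=pt("top",240+(698-400)/5-.4,190+208/5-.4,.052)
print("claws",a,b,(a+b)/2,np.linalg.norm(a-b),np.degrees(np.arctan2(*(a-b)[[1,0]])))
print("rim/bore ctr",pt("top",240+193/5-.4,190+202/5-.4,.034))
E
```

```text
bar [191.63865546 232.70588235] [181 227  22  13 119] ((191.60345458984375, 232.75863647460938), (5.199469089508057, 22.840526580810547), 68.19859313964844)
bar ctr [0.53914053 0.24981668 0.031     ] [0.5389348  0.24966581 0.032     ]
bar axis deg 111.77048709150912
ears [0.55289473 0.21891355 0.005     ] [0.52738884 0.28310868 0.005     ] [0.54014179 0.25101111 0.005     ] 0.06907652046716524 -68.33117343477107
grey row [130 131 131 126 107 111 140 157 159 159 160 160 160 159 160 160 160 160
 159 160 159 160 160 157 151 139 134 134 134 136] [132 133 132 133 137 155 159 159 159 153 139 137 151 158 160 159 161 160
 160 160 161 159 153 126 107 127 136 135 134]
disc [ 0.57707576 -0.32773158  0.013     ]
[467.36290323 211.52016129] [459 203  18  18 248] [ 0.5780878  -0.32853647  0.013     ]
claw [255.05263158 229.64661654] [249 222  12  16 133]
claw [298.55462185 231.53781513] [294 225  11  14 119]
claws [0.54292539 0.11528013 0.052     ] [0.53724256 0.026691   0.052     ] [0.54008397 0.07098556 0.052     ] 0.08877121596249894 86.32960932528198
rim/bore ctr [0.54206699 0.0705088  0.034     ]
```

Emit:
carry_out(increments=[[0,[20,0,0],0],[0,[40,-1,0],0],[0,[45,-1,0],0],[0,[45,-1,0],0],[0,[45,-1,0],0],[0,[45,-1,0],0],[0,[45,-1,0],0],[0,[40,-1,0],0]])

```text
time: 0.9
tool_pos: [0.5247, -0.3546, 0.2187]
ee_rot: [-3.141, 0.0, 0.435]
wrist_force: [0.4, 0.0, -0.0]
width: 0.0938
finger_force: 0.0
```

Emit:
carry_out(increments=[[0,[40,-1,0],0],[0,[20,0,0],0],[0,[0,0,0],-8],[0,[0,0,0],-8],[0,[0,0,0],-8],[0,[0,0,0],-8],[0,[0,0,0],-8],[0,[0,0,0],-8]])

```text
time: 1.7
tool_pos: [0.5769, -0.3298, 0.2186]
ee_rot: [-3.14, -0.0, 1.277]
wrist_force: [0.1, -0.4, -0.7]
width: 0.0936
finger_force: 0.0
```

Emit:
carry_out(increments=[[0,[0,0,20],-8],[0,[0,0,30],-5.6],[0,[0,0,40],0],[0,[0,0,20],0],[0,[0,0,0],0],[0,[0,0,0],0]])

```text
time: 2.3
tool_pos: [0.5771, -0.3299, 0.1093]
ee_rot: [-3.141, -0.0, 1.509]
wrist_force: [0.3, -0.2, -0.2]
width: 0.0939
finger_force: 0.0
```

```bash
python3 - <<'E'
from h import *
o=robot.get_obs();print(o["time"],o["tool_pos"],np.degrees(o["ee_rot"]),o["wrist_force"],shift(.578,-.3285,.022))
E
```

```text
2.3 [ 0.57705595 -0.32993337  0.10929395] [-1.79954665e+02 -2.46227246e-02  8.64533374e+01] [ 0.34295619 -0.23626013 -0.24934851] [ 1.5  0.9 87.3]
```

Emit:
carry_out(increments=[[0,[1.5,1,20],0],[0,[0,0,30],0],[0,[0,0,20],0],[0,[0,0,10],0],[0,[0,0,7],0],[0,[0,0,0],0]])

```text
time: 2.9
tool_pos: [0.5787, -0.3289, 0.0232]
ee_rot: [3.141, 0.001, 1.509]
wrist_force: [0.2, 0.3, 0.2]
width: 0.0939
finger_force: 0.0
```

Emit:
carry_out(increments=[[255,[0,0,0],0],[255,[0,0,0],0],[255,[0,0,0],0],[255,[0,0,0],0],[255,[0,0,0],0],[255,[0,0,0],0],[255,[0,0,0],0],[255,[0,0,0],0]])

```text
time: 3.7
tool_pos: [0.5782, -0.3285, 0.0225]
ee_rot: [-3.141, -0.0, 1.509]
wrist_force: [-0.1, 0.3, -0.2]
width: 0.0416
finger_force: 30.0
```

Emit:
carry_out(increments=[[255,[0,0,-10],0],[255,[0,0,-30],0],[255,[0,0,-40],0],[255,[0,0,-20],0],[255,[15,-2,0],0],[255,[30,-5,0],0],[255,[40,-6,0],0],[255,[40,-6,0],0]])

```text
time: 4.5
tool_pos: [0.5655, -0.2001, 0.1204]
ee_rot: [-3.139, -0.002, 1.508]
wrist_force: [0.7, -0.9, -0.6]
width: 0.0417
finger_force: 30.0
```

Emit:
carry_out(increments=[[255,[40,-6,0],0],[255,[40,-6,0],0],[255,[40,-6,0],0],[255,[40,-6,0],0],[255,[40,-6,0],0],[255,[40,-6,0],0],[255,[21,-4,0],0],[255,[10,-2,0],0]])

```text
time: 5.3
tool_pos: [0.5398, 0.0733, 0.1208]
ee_rot: [-3.138, -0.0, 1.512]
wrist_force: [-0.7, -0.0, -0.0]
width: 0.0412
finger_force: 30.0
```

Emit:
carry_out(increments=[[255,[0,0,0],0],[255,[0,0,0],0]])

```text
time: 5.5
tool_pos: [0.5414, 0.0699, 0.1218]
ee_rot: [-3.141, 0.001, 1.509]
wrist_force: [0.2, -0.2, 0.1]
width: 0.0414
finger_force: 30.0
```

```bash
python3 - <<'E'
from h import *
o=robot.get_obs();print(o["time"],o["tool_pos"],np.degrees(o["ee_rot"]),o["wrist_force"],shift(.541,.0705,.050))
t=robot.snapshot("top")[150:290,180:380];s=robot.snapshot("scene")[120:300,230:430]
cv2.imwrite("pics/b.png",np.hstack([cv2.resize(t,(500,350)),cv2.resize(s,(300,350))][::1]))
cv2.imwrite("pics/b.png",cv2.resize(s,(600,540)))
E
```

```text
5.5 [0.54141282 0.06990402 0.1217937 ] [-1.79941035e+02  4.81030431e-02  8.64454826e+01] [ 0.21726817 -0.20777962  0.05189876] [ 0.6 -0.4 71.8]
```

View pics/b.png

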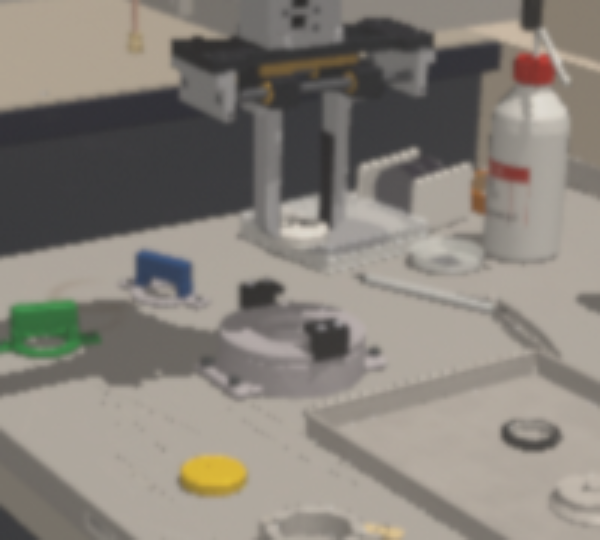

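The disc is held flat at about (303,230) in the crop, above the barrel. I'll lower it to TCP 0.0495, which keeps the tips just clear of the rim.

Emit:
carry_out(increments=[[255,[0.5,-0.5,15],0],[255,[0,0,25],0],[255,[0,0,15],0],[255,[0,0,8],0],[255,[0,0,5],0],[255,[0,0,3],0],[255,[0,0,1],0],[255,[0,0,0],0]])

```text
time: 6.4
tool_pos: [0.5419, 0.071, 0.0511]
ee_rot: [3.14, -0.0, 1.509]
wrist_force: [0.6, 0.3, -1.2]
width: 0.0418
finger_force: 30.0
```

Emit:
carry_out(increments=[[255,[0,0,1],0],[255,[0,0,0.5],0],[255,[0,0,0],0]])

```text
time: 6.7
tool_pos: [0.5415, 0.071, 0.0492]
ee_rot: [3.141, 0.0, 1.509]
wrist_force: [-0.2, 0.5, -0.2]
width: 0.0421
finger_force: 30.0
```

Now I'll release gently and rise.

Emit:
carry_out(increments=[[130,[0,0,0],0],[110,[0,0,0],0],[90,[0,0,0],0],[60,[0,0,0],0],[0,[0,0,0],0],[0,[0,0,0],0],[0,[0,0,0],0]])

```text
time: 7.4
tool_pos: [0.5414, 0.071, 0.049]
ee_rot: [3.142, 0.0, 1.509]
wrist_force: [0.2, 0.1, -0.5]
width: 0.09
finger_force: 0.0
```

Emit:
carry_out(increments=[[0,[0,0,-10],0],[0,[0,0,-30],0],[0,[0,0,-40],0],[0,[0,0,-40],0],[0,[0,0,-10],0],[0,[0,0,0],0]])

```text
time: 8.0
tool_pos: [0.5428, 0.0711, 0.1821]
ee_rot: [3.136, -0.0, 1.509]
wrist_force: [-0.5, -0.6, -0.8]
width: 0.0939
finger_force: 0.0
```

```bash
python3 - <<'E'
from h import *
o=robot.get_obs();print(o["time"],o["tool_pos"],np.degrees(o["ee_rot"]),o["wrist_force"],shift(.5395,.2503,.080))
t=robot.snapshot("top")[180:270,160:320]
s=robot.snapshot("scene")[190:270,240:400]
cv2.imwrite("pics/c.png",np.vstack([cv2.resize(t,(530,298)),cv2.resize(s,(530,265))]))
E
```

```text
8.0 [0.54282076 0.07105755 0.18209762] [ 1.79654023e+02 -2.80633811e-02  8.64576283e+01] [-0.51569077 -0.58699643 -0.78385699] [178.6 -15.  102.1]
```

View pics/c.png

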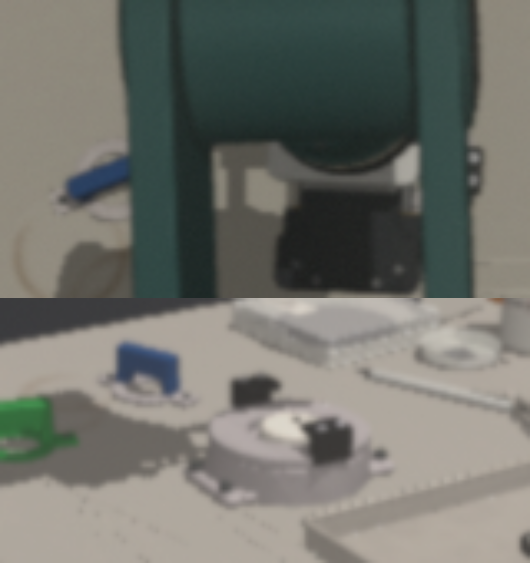

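The disc is seated, showing white in the bore at about (285,428). Now for the retainer.

Emit:
carry_out(increments=[[0,[20,-1.5,0],0],[0,[40,-3.5,0],0],[0,[40,-3.5,0],0],[0,[40,-3.5,0],0],[0,[25,-2,0],0],[0,[13,-1,0],-8.3],[0,[0,0,0],-8.5],[0,[0,0,0],-8.5]])

```text
time: 8.9
tool_pos: [0.5358, 0.2499, 0.1753]
ee_rot: [-3.135, -0.0, 1.958]
wrist_force: [0.2, -0.2, 0.9]
width: 0.0939
finger_force: 0.0
```

Emit:
carry_out(increments=[[0,[0,0,20],0],[0,[0,0,40],0],[0,[0,0,30],0],[0,[0,0,0],0],[0,[0,0,0],0]])

```text
time: 9.4
tool_pos: [0.5361, 0.2491, 0.0869]
ee_rot: [-3.137, -0.0, 1.95]
wrist_force: [0.2, -0.0, 1.8]
width: 0.094
finger_force: 0.0
```

```bash
python3 - <<'E'
from h import *
o=robot.get_obs();print(o["time"],o["tool_pos"],np.degrees(o["ee_rot"]),shift(.5395,.2503,.032))
s=robot.snapshot("scene")[140:260,230:350]
cv2.imwrite("pics/d.png",cv2.resize(s,(540,540)))
E
```

```text
9.4 [0.53613339 0.24912024 0.08693671] [-1.79735310e+02 -7.82736078e-03  1.11753849e+02] [-0.2  3.8 54.9]
```

View pics/d.png

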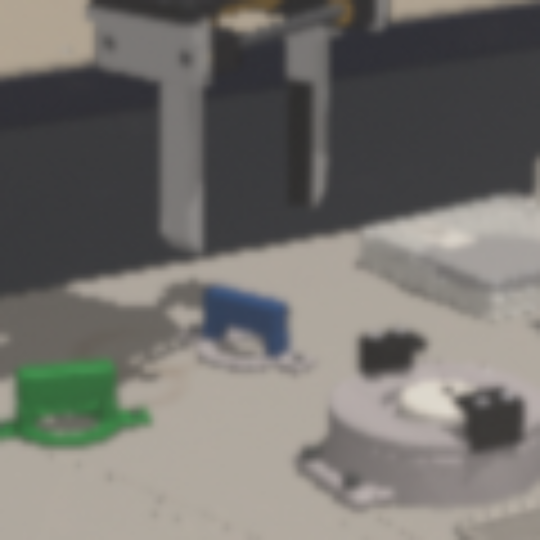

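The open fingers straddle the blue bar at about (245,320). I'll descend and grip.

Emit:
carry_out(increments=[[0,[0,3.5,15],0],[0,[0,0,20],0],[0,[0,0,12],0],[0,[0,0,7],0],[0,[0,0,0],0],[0,[0,0,0],0]])

```text
time: 10.05
tool_pos: [0.5412, 0.251, 0.0356]
ee_rot: [3.141, 0.0, 1.95]
wrist_force: [-0.1, 0.4, 0.3]
width: 0.0942
finger_force: 0.0
```

Emit:
carry_out(increments=[[255,[0,0,0],0],[255,[0,0,0],0],[255,[0,0,0],0],[255,[0,0,0],0],[255,[0,0,0],0],[255,[0,0,0],0],[255,[0,0,0],0],[255,[0,0,0],0]])

```text
time: 10.85
tool_pos: [0.5407, 0.2508, 0.0349]
ee_rot: [-3.142, 0.0, 1.95]
wrist_force: [-0.9, 0.1, -0.4]
width: 0.0334
finger_force: 0.0
```

Emit:
carry_out(increments=[[255,[0,0,0],0],[255,[0,0,0],0],[255,[0,0,0],0],[255,[0,0,0],0]])

```text
time: 11.25
tool_pos: [0.5405, 0.2508, 0.0349]
ee_rot: [-3.141, 0.0, 1.95]
wrist_force: [-0.4, -0.7, 0.3]
width: 0.0136
finger_force: 30.0
```

Emit:
carry_out(increments=[[255,[0,0,-10],0],[255,[0,0,-30],0],[255,[0,0,-30],0],[255,[0,0,-10],-6.5],[255,[0,0,0],-7.5],[255,[0,0,0],-7.5],[255,[0,0,0],-7.5],[255,[0,0,0],-7.5]])

```text
time: 12.05
tool_pos: [0.5408, 0.2509, 0.1156]
ee_rot: [3.141, 0.001, 2.593]
wrist_force: [0.6, 0.8, -0.9]
width: 0.0136
finger_force: 30.0
```

Emit:
carry_out(increments=[[255,[0,0,0],0],[255,[0,0,0],0]])

```text
time: 12.25
tool_pos: [0.5408, 0.2509, 0.1153]
ee_rot: [3.141, 0.0, 2.585]
wrist_force: [-0.5, 0.6, -1.5]
width: 0.0135
finger_force: 30.0
```

```bash
python3 - <<'E'
from h import *
o=robot.get_obs();print(o["time"],o["tool_pos"],np.degrees(o["ee_rot"]),o["width"],shift(.541,.0705,.110))
E
```

```text
12.25 [0.54077867 0.25092288 0.11534526] [1.79979190e+02 1.98541194e-02 1.48099942e+02] 0.013517451667891908 [ -95.5 -153.1    5.3]
```

Emit:
carry_out(increments=[[255,[-8,-13,0],0],[255,[-17,-27,0],0],[255,[-20,-32,0],0],[255,[-20,-32,0],0],[255,[-18,-29,0],0],[255,[-9,-15,0],0],[255,[-3.5,-5,0],0],[255,[0,0,0],0]])

```text
time: 13.05
tool_pos: [0.5413, 0.0694, 0.1151]
ee_rot: [3.141, 0.0, 2.585]
wrist_force: [-0.5, 1.3, -0.8]
width: 0.0137
finger_force: 30.0
```

Emit:
carry_out(increments=[[255,[0,0,0],0],[255,[0,0,0],0]])

```text
time: 13.25
tool_pos: [0.5413, 0.0715, 0.1149]
ee_rot: [3.141, -0.0, 2.589]
wrist_force: [-0.4, 0.1, -0.6]
width: 0.0137
finger_force: 30.0
```

```bash
python3 - <<'E'
from h import *
o=robot.get_obs();print(o["time"],o["tool_pos"],np.degrees(o["ee_rot"]),o["width"],shift(.541,.0705,.072))
s=robot.snapshot("scene")[160:270,250:410]
cv2.imwrite("pics/e.png",cv2.resize(s,(800,550)))
E
```

```text
13.25 [0.54131427 0.07145554 0.11492503] [ 1.79990327e+02 -1.04494738e-02  1.48322198e+02] 0.013701917577859782 [-0.2 -1.  42.9]
```

View pics/e.png

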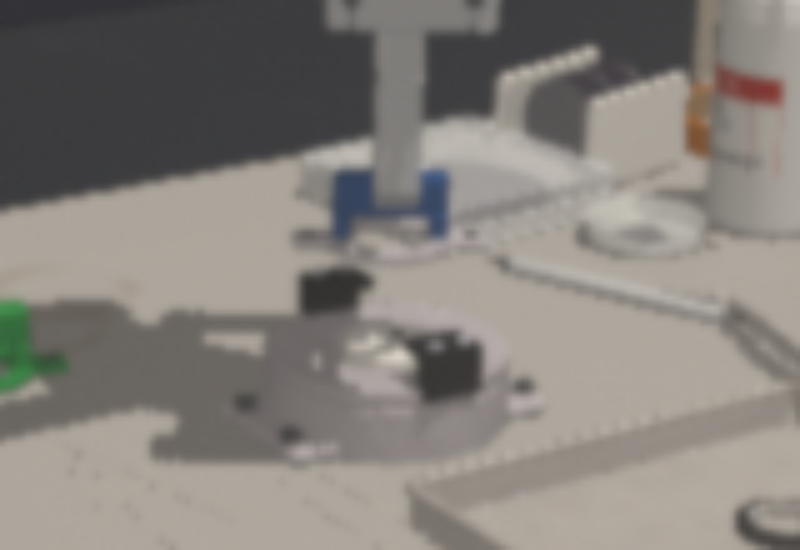

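The ring hangs level over the barrel, with its ears across the gaps. I'll lower it, slowly at the end.

Emit:
carry_out(increments=[[255,[0,-1,10],0],[255,[0,0,15],0],[255,[0,0,8],0],[255,[0,0,5],0],[255,[0,0,3],0],[255,[0,0,1],0],[255,[0,0,0],0]])

```text
time: 14.0
tool_pos: [0.5411, 0.0696, 0.0731]
ee_rot: [3.141, 0.0, 2.587]
wrist_force: [0.1, -0.3, -0.6]
width: 0.0136
finger_force: 30.0
```

Emit:
carry_out(increments=[[255,[0,0,1],0],[255,[0,0,0],0],[255,[0,0,0.5],0],[255,[0,0,0],0],[255,[0,0,0],0]])

```text
time: 14.5
tool_pos: [0.5409, 0.0697, 0.0715]
ee_rot: [-3.142, 0.0, 2.588]
wrist_force: [0.4, -0.0, -1.3]
width: 0.0138
finger_force: 30.0
```

Emit:
carry_out(increments=[[255,[0,0,0],4],[255,[0,0,0],5],[255,[0,0,0],5],[255,[0,0,0],5],[255,[0,0,0],5],[255,[0,0,0],5],[255,[0,0,0],5],[255,[0,0,0],5]])

```text
time: 15.3
tool_pos: [0.5409, 0.0697, 0.0715]
ee_rot: [3.141, 0.0, 1.903]
wrist_force: [0.0, 0.0, -1.4]
width: 0.0134
finger_force: 30.0
```

Emit:
carry_out(increments=[[255,[0,0,0],5],[255,[0,0,0],5],[255,[0,0,0],5],[255,[0,0,0],4],[255,[0,0,0],3],[255,[0,0,0],1],[255,[0,0,0],0],[255,[0,0,0],0]])

```text
time: 16.1
tool_pos: [0.5409, 0.0697, 0.0715]
ee_rot: [3.142, 0.0, 1.506]
wrist_force: [-0.0, 0.2, 0.0]
width: 0.0136
finger_force: 30.0
```

```bash
python3 - <<'E'
from h import *
o=robot.get_obs();print(o["time"],o["tool_pos"],np.degrees(o["ee_rot"]),o["width"],o["wrist_force"],o["wrist_torque"])
s=robot.snapshot("scene")[160:270,250:410]
cv2.imwrite("pics/f.png",cv2.resize(s,(800,550)))
E
```

```text
16.1 [0.54086033 0.06965724 0.0714821 ] [1.79996539e+02 3.97684236e-03 8.62968378e+01] 0.013585475833447434 [-0.02870328  0.23690789  0.0140867 ] [-0.00694511 -0.07666546 -0.05487864]
```

View pics/f.png

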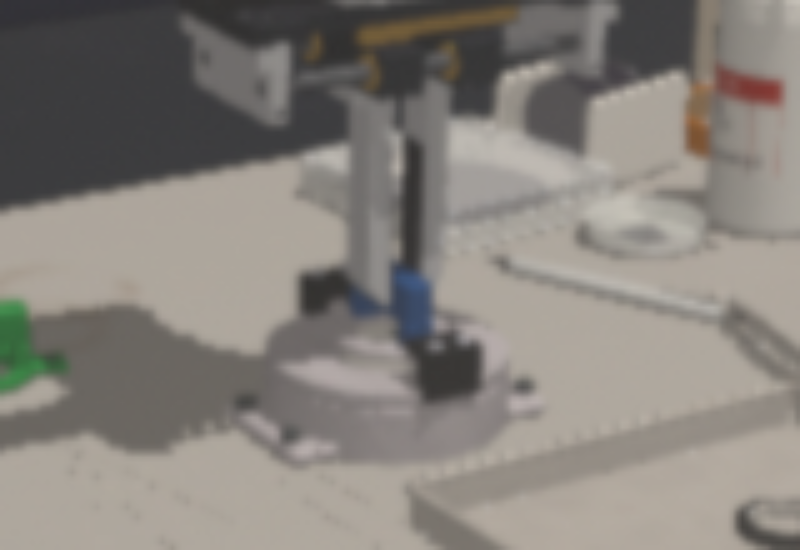

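The bar, at about (390,300), is in line with the claws and the ears are under them. I'll release and rise.

Emit:
carry_out(increments=[[225,[0,0,0],0],[205,[0,0,0],0],[180,[0,0,0],0],[150,[0,0,0],0],[120,[0,0,0],0],[120,[0,0,0],0],[120,[0,0,0],0]])

```text
time: 16.85
tool_pos: [0.5409, 0.0697, 0.0715]
ee_rot: [3.141, 0.0, 1.505]
wrist_force: [-0.5, -0.9, -0.4]
width: 0.0495
finger_force: 0.0
```

Emit:
carry_out(increments=[[120,[0,0,-10],0],[120,[0,0,-25],0],[120,[0,0,-40],0],[120,[0,0,-40],0],[120,[0,0,-20],0],[120,[-45,0,0],0],[120,[-45,0,0],0],[120,[-45,0,0],0]])

```text
time: 17.65
tool_pos: [0.5321, -0.0661, 0.2079]
ee_rot: [3.139, 0.0, 1.507]
wrist_force: [0.6, -0.3, -0.0]
width: 0.05
finger_force: 0.0
```

Emit:
carry_out(increments=[[120,[-45,0,0],0],[120,[-45,0,0],0],[120,[-40,0,0],0],[120,[-20,0,0],0],[120,[0,0,0],0],[120,[0,0,0],0]])

```text
time: 18.25
tool_pos: [0.5223, -0.2146, 0.207]
ee_rot: [3.141, -0.001, 1.505]
wrist_force: [0.2, 0.8, -0.0]
width: 0.0499
finger_force: 0.0
```

```bash
python3 - <<'E'
from h import *
o=robot.get_obs();print(o["time"],o["tool_pos"],o["width"],abs(o["qvel"]).max())
t=robot.snapshot("top");s=robot.snapshot("scene")[190:270,250:410]
hsv=cv2.cvtColor(t,cv2.COLOR_BGR2HSV);m=cv2.inRange(hsv,(100,100,30),(130,255,255))
ys,xs=np.where(m[190:275,230:320]);w=np.array([pt("top",x+230,y+190,.070)[:2] for x,y in zip(xs,ys)])
if len(w):
    c=w.mean(0);e,V=np.linalg.eigh((w-c).T@(w-c));print("bar",c,np.degrees(np.arctan2(V[1,1],V[0,1])),len(w))
cv2.imwrite("pics/g.png",np.vstack([cv2.resize(t[190:275,230:330],(400,340)),cv2.resize(s,(400,200))]))
E
```

```text
18.25 [ 0.52225415 -0.21464016  0.20696049] 0.04987408883604817 0.026840255625133685
bar [0.54245773 0.07009886] 87.34070079607801 108
```

View pics/g.png

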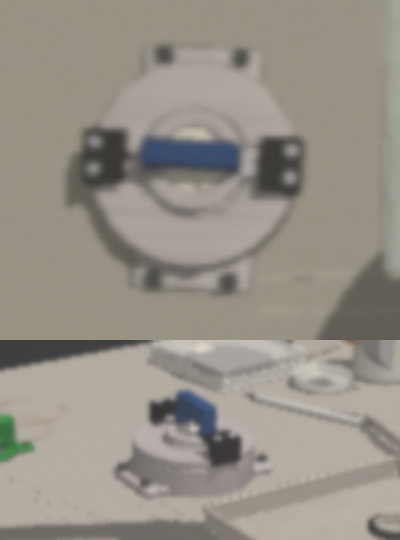

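The ring is centred, with its bar at about (190,155) in line with the claws and the disc white beneath it. I'm handing in.

```bash
python3 -c "
from bench import robot
print(robot.close_job())"
```

```text
the job is handed in; nothing more can be done
None
```

The job is handed in: in the last pictures the disc lies flat in the bore and the ring sits centred on it, bar within about 1° of the claws' line and gripper clear, but no verdict came back.

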